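Set the drying-rack stay to its tooth and hold the locking collar home

TASK

Set the stay for the drying rack: pull its sprung slide out by the white knob until the pointer is level with the upright tooth beside the rail. Then turn the knurled locking collar clockwise (seen from above) until its hidden keyway finds the pin, and press it down fully home. Finish while still gripping the collar and holding it down, because its spring lifts it as soon as it is let go; leave the other things on the ledge where they are.

Things in the scene. Friction and masses are not known exactly. Their poses are not given: they have to be found in the camera images.
- stay: The stay, fixed to the ledge: white housing 76 (x) x 130 (y) x 46 mm high, its long axis along the stay's y, spanning y = -110 to +20 mm; two low rails (10 mm high) run on from it in +y to an end foot at y = 205 mm. Origin on the ledge, x = y = 0. The collar's upright axis is at x = 0, y = -70 mm. The slide comes out in +y.
- gauge (a joint): How far the slide is out, m: 0 (fully in) to 0.10, growing in the stay's +y direction. A brake drags with 5 N and a spring pulls back with 25 N/m, so pulling takes 5 to 8 N; the brake is stronger than the spring, so the slide stays where it is let go.
- knob (a point): Centre of the white round pull knob on the slide: upright, 22 mm diameter, 34 mm high from 30 to 64 mm above the ledge; this point is 47 mm above the ledge, on its axis. It stands on a carriage 36 mm wide (stay x), 30 mm long, 22 mm high. With the slide fully in, the knob's axis is 45 mm from the housing's face. It moves with the slide.
- pointer (a point): Tip of the slide's dark pointer blade (3 mm thick), level with the knob's axis along the stay's y and 34 mm to its +x side, 16.5 mm above the ledge.
- mark (a point): The line to bring the pointer to: level, along the stay's y, with the dark upright tooth (4 mm thick, top 23 mm above the ledge) fixed just outside the +x rail; this point lies over that rail in the pointer's path, 14 mm on the stay's -x side of the tooth. Its place along the rail differs each time (reached at 45 to 85 mm of slide).
- collar: Knurled aluminium locking collar on top of the housing: upright cylinder 45 mm diameter (47 over the knurl), 44 mm high; origin at the centre of its underside (60 mm above the ledge when up), z up; a small raised ridge on its top points along its x. Turning takes 0.04 N m; its stops allow at least 90 degrees clockwise from the start.
- collar_drop (a joint): How far the collar is down, m: 0 = up, 0.009 = fully home. A spring pushes it up with 4 N when up and 8.5 N when home. Away from the keyway the pin stops it after 2 to 3 mm; with the keyway over the pin it goes to 9 mm. Let go, it springs up.
- collar_grip (a point): Point on the collar's axis 28 mm above its underside, a good height to grip; goes down with it. Inside the collar, out of sight, a keyway fits over a pin. Seen from above, the match lies 25 to 80 degrees clockwise of where the collar starts, different each time and only to be felt by pressing; the keyway admits the pin within about 6 degrees either side.
- mug: Bystander: aluminium mug, 76 mm wide, 85 mm high, with a handle; origin under its centre. Leave alone.
- jar: Bystander: glass jar, 68 mm wide, 100 mm high; origin under its centre. Leave alone.
- scraper: Bystander: orange plastic scraper, 200 mm long, lying on the ledge. Leave alone.
- tray: Bystander: open wooden peg tray 130 x 170 x 45 mm with three pegs in it; origin under its centre. Leave alone.
- pot: Bystander: terracotta pot, 110 mm wide, 100 mm high; origin under its centre. Leave alone.
- soapdish: Bystander: white ceramic soap dish 85 x 120 x 25 mm; origin under its centre. Leave alone.

How it is judged:
By the outcome, as a careful person would: the job done as asked, in the order asked, and still so for the second after the job is handed in, while the arm keeps its last pose, push and grip.
It also fails if it takes over 58 s, if anything falls off the work surface, if the arm or the gripper's body presses on something with over 40 N, if the wrist force passes 120 N, or if a joint passes its speed limit or range.

ROBOT

A 6-joint arm with a two-finger parallel gripper is mounted at the origin on the work surface. World frame = base frame: x ahead of the robot, y to its left, z up, the work surface at z = 0. Lengths are in m, angles in rad, forces in N, time in s.
With the tool pointing down it reaches from about 0.35 to 0.775 m from the base axis. Payload 5.5 kg.
Tool frame: the origin (TCP) lies midway between the tips of the shut fingers; the grasp point (between the pads) lies 19 mm behind it; z points along the fingers, x is the direction in which the jaws open and shut, and the axes are right-handed (so a half turn about z gives the same grasp; the last joint's range is limited). The gripper opens to 85 mm and grips with 20 to 120 N. Pads are 22 mm wide; open, the fingers measure 114 mm over their backs; the gripper's body (76 mm by 85 mm) begins 54 mm behind the grasp point. The pads swing forward as they close: fully open they stand 13 mm farther back than shut.
Start: joints at [-1.318, 0.313, 0.046, 1.304, 0, 1.431], TCP at [0.22, -0.531, 0.231] pointing down, gripper open.
Joint ranges: [-2.76, 2.76], [-0.86, 1.69], [-1.03, 1.26], [-2.2, 2.34], [-1.47, 1.5], [-3.14, 3.14]. Speed limits (rad/s): [2.57, 2.57, 3.14, 3.14, 3.14, 3.14].

INTERFACE

Orientations are given as a unit quaternion [w, x, y, z].
In Python, from workcell import env gives the robot as it stands. The module is installed in compiled form; this text tells all that it offers.
- The arm moves only by the tool apply_moves, never from a script. Its argument "moves" is a list of rows, each a list of 3 entries, a list of its own where there are three numbers: the shift along the tool's x, y, z in cm, then the turn about the tool's z in degrees, then the opening, from 0 (shut) to 1 (fully open). In form: [[[x, y, z], yaw, gripper], ...]. A call has exactly 10 rows; each row is the pose to reach, as a shift and turn from the pose commanded when the call began, along the tool's axes at that moment; what a row does not reach only later rows make up. A row lasts 1/8 s, in which the tool goes at most 62.5 mm and 10.7 degrees, less where a joint would pass 70% of its speed; a pose out of reach is approached as far as the arm can. A call with a gripper value outside its range is refused whole. The fingers move at their own pace and stop on an object; "squeeze" is the grip in N (left out, the last holds). Time passes only in rows, so rows that repeat a pose let the fingers close, or fill a call up. It gives the time, the measured TCP pose, the force and the opening at its end, in the units of the state.
- env.get_state(): the state, without advancing time (a new reading comes with each control period).
- env.read_camera(name): name is "side" or "top"; returns a dict with "pixels" (384x512x3 uint8, red, green, blue), "fov_y" (degrees; the focal length in pixels is half the picture's height over the tangent of half this angle, whatever the lens; pixels are square), "cx", "cy" (the principal point, pixels), "world_from_camera" (4x4, takes a point from camera to world coordinates). Camera axes: x right, y down, z forward; pixel columns grow to the right and rows downward; lengths in m; the calibration is good to about 2 mm. A picture is of the moment at which its call begins. There is no depth.
- env.hand_in(): hands the job in, once; it reports no verdict.
The state is a dict: "clock": time; "joint_pos": joint angles; "qvel": joint speeds; "tau": joint torques, N m; "tcp_pos": TCP position; "orientation": TCP orientation; "wrist_force": force on the tool from outside, world axes, zero at the start; "ft_torque": the same for the moment, N m; "finger_gap": finger opening in m.
Only numpy, scipy, OpenCV 4.12 (cv2) and the standard library are available. Lean on these libraries where they do the work, as an engineer would, in place of code of your own. Each camera call takes 0.05 s, during which the arm holds its last target.

## Working session

There is one attempt and no reset: what is moved stays moved. The work goes in short steps, Python scripts to look and compute and a tool call to move; the robot and the scene stay as the last step left them, time stands still between calls to the robot, and variables do not carry over. Pictures are saved under pics/ and viewed, and the job is handed in when it is done.

Besides the shell and the picture viewer there is one more tool, called after "Emit:" as a command line: name --argument value ..., lists and objects as JSON in quotes. apply_moves: Moves the arm, as the interface text tells. Its arguments: {"type":"object","properties":{"moves":{"type":"array","items":{"type":"array"}},"squeeze":{"type":"number"}},"required":["moves"]}

```bash
mkdir -p pics; python3 - <<'E'
from workcell import env
import cv2,numpy as np
s=env.get_state()
print({k:np.round(v,4).tolist() for k,v in s.items()})
for n in ("side","top"):
    c=env.read_camera(n); cv2.imwrite(f"pics/{n}0.png",cv2.cvtColor(c["pixels"],cv2.COLOR_RGB2BGR))
    print(n,c["fov_y"],c["cx"],c["cy"],np.round(c["world_from_camera"],4).tolist())
E
```

```text
{'clock': 0.0, 'joint_pos': [-1.3176, 0.314, 0.045, 1.3036, 0.0, 1.4312], 'qvel': [-0.0001, 0.0, 0.0006, -0.0006, -0.0002, -0.0017], 'tau': [-0.0002, -48.0624, 29.8536, 0.0193, -0.0001, 0.0], 'tcp_pos': [0.22, -0.5307, 0.2304], 'orientation': [-0.0006, 0.8315, -0.5555, -0.0007], 'wrist_force': [-0.1341, -0.0123, -0.4109], 'ft_torque': [0.0001, 0.0616, 0.0529], 'finger_gap': 0.0852}
side 50.18219021412781 254.565081399501 191.84210611620378 [[-0.9189, -0.209, 0.3347, 0.1603], [-0.3939, 0.4357, -0.8093, 0.9995], [0.0233, -0.8755, -0.4827, 0.6612], [0.0, 0.0, 0.0, 1.0]]
top 46.28894900442131 258.16602332171396 191.70564675002709 [[0.0162, -0.9928, 0.1189, 0.4422], [-0.9998, -0.0153, 0.0084, 0.0122], [-0.0065, -0.119, -0.9929, 1.2641], [0.0, 0.0, 0.0, 1.0]]
```

View pics/top0.png

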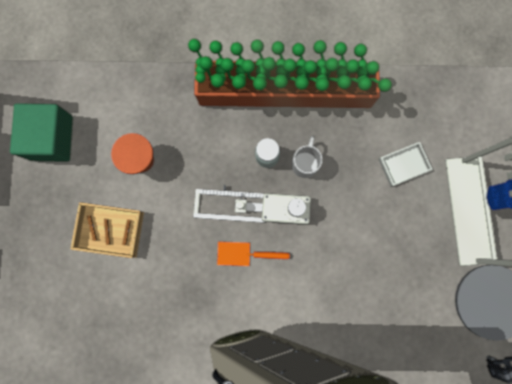

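View pics/side0.png

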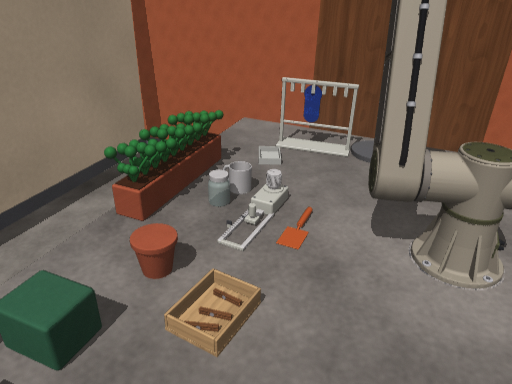

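The stay lies around (195–310, 190–222) in the top view, with the collar at about (297,208), the knob at about (245,207) and the dark tooth at about (228,188). I'll zoom in for detail.

```bash
python3 - <<'E'
import cv2
t=cv2.imread("pics/top0.png")[175:235,185:325]; cv2.imwrite("pics/topz.png",cv2.resize(t,None,fx=5.6,fy=5.6,interpolation=cv2.INTER_CUBIC))
t=cv2.imread("pics/side0.png")[160:250,210:310]; cv2.imwrite("pics/sidez.png",cv2.resize(t,None,fx=6.5,fy=6.5,interpolation=cv2.INTER_CUBIC))
E
```

```text
(no output)
```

View pics/topz.png

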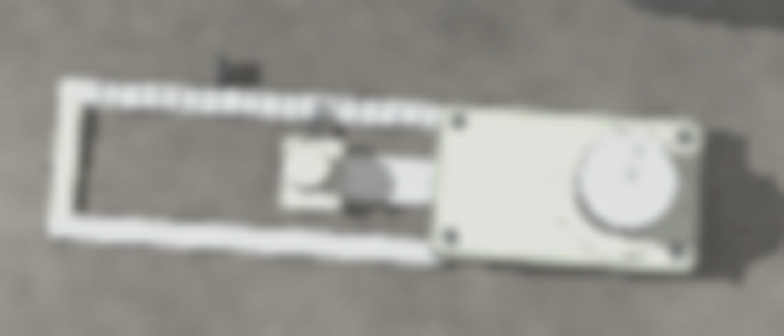

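View pics/sidez.png

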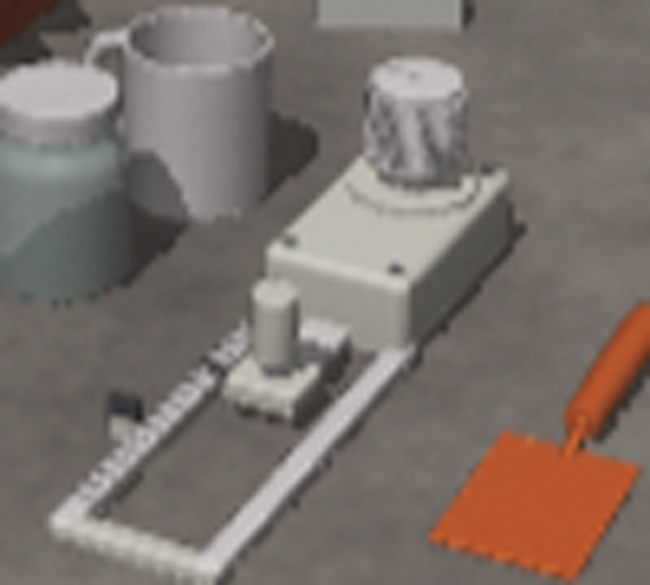

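```bash
cat >h.py <<'E'
from workcell import env
import cv2,numpy as np
def ray(c,u,v):
    f=c["pixels"].shape[0]/2/np.tan(np.radians(c["fov_y"]/2)); M=np.array(c["world_from_camera"])
    d=M[:3,:3]@np.array([(u-c["cx"])/f,(v-c["cy"])/f,1]); return M[:3,3],d
def onz(c,u,v,z):
    o,d=ray(c,u,v); return o+d*(z-o[2])/d[2]
def proj(c,p):
    f=c["pixels"].shape[0]/2/np.tan(np.radians(c["fov_y"]/2)); M=np.array(c["world_from_camera"])
    q=M[:3,:3].T@(np.asarray(p)-M[:3,3]); return np.array([c["cx"]+f*q[0]/q[2],c["cy"]+f*q[1]/q[2]])
E
python3 - <<'E'
from h import *
c=env.read_camera("top"); s=env.read_camera("side")
T=lambda x,y:(185+(x+.5)/5.6-.5,175+(y+.5)/5.6-.5)
S=lambda x,y:(210+(x+.5)/6.5-.5,160+(y+.5)/6.5-.5)
for n,p,z in [("hA",(440,107),.046),("hB",(700,122),.046),("hC",(692,270),.046),("hD",(433,258),.046),("collar",(628,180),.104),("knob",(310,168),.064),("footA",(60,78),.01),("footB",(48,236),.01),("tooth",(226,62),.023),("ptr",(327,118),.0165)]:
    print(n,np.round(onz(c,*T(*p),z),4))
for n,p,z in [("hA",(268,250),.046),("hB?",(512,180),.046),("hD",(410,284),.046),("collar",(417,75),.104),("knob",(275,287),.064),("footA",(52,520),.01),("footB",(210,573),.01),("tooth",(125,396),.023),("ptr",(212,368),.0165)]:
    print("S",n,np.round(onz(s,*S(*p),z),4))
g=c["pixels"].astype(int).mean(2).astype(int)
print("cols",list(range(218,252)))
for r in range(183,200): print(r,g[r,218:252])
E
```

```text
hA [0.5828 0.0088 0.046 ]
hB [ 0.5774 -0.1179  0.046 ]
hC [ 0.5054 -0.1142  0.046 ]
hD [0.5092 0.011  0.046 ]
collar [ 0.5435 -0.0785  0.104 ]
knob [0.5503 0.0706 0.064 ]
footA [0.5987 0.2    0.01  ]
footB [0.5191 0.2034 0.01  ]
tooth [0.6064 0.1156 0.023 ]
ptr [0.5798 0.065  0.0165]
S hA [0.5818 0.0085 0.046 ]
S hB? [ 0.5016 -0.1064  0.046 ]
S hD [0.5108 0.0092 0.046 ]
S collar [ 0.5454 -0.0832  0.104 ]
S knob [0.5535 0.0663 0.064 ]
S footA [0.5968 0.1969 0.01  ]
S footB [0.5218 0.2024 0.01  ]
S tooth [0.6024 0.1169 0.023 ]
S ptr [0.5818 0.0704 0.0165]
cols [218, 219, 220, 221, 222, 223, 224, 225, 226, 227, 228, 229, 230, 231, 232, 233, 234, 235, 236, 237, 238, 239, 240, 241, 242, 243, 244, 245, 246, 247, 248, 249, 250, 251]
183 [127 126 127 128 128 126 124 124 124 124 125 124 124 123 125 125 126 124
 124 124 125 126 127 126 125 125 125 126 127 127 127 127 126 125]
184 [127 126 126 127 126 122 117 119 122 124 123 123 123 124 125 125 125 124
 124 124 124 125 125 126 126 126 126 126 126 127 128 127 127 125]
185 [127 125 125 126 124 117 109 108 115 117 116 116 116 120 123 125 124 124
 
[... 1366 characters left out ...]
55 159 160 156 153 157 157 153 156 164 170 177 188 191 188 191
 201 200 195 198 183 157 145 149 166 193 211 215 209 207 217 217]
196 [136 133 132 132 132 130 128 127 128 127 128 133 137 143 151 154 152 155
 163 163 158 153 142 126 121 126 139 162 182 190 187 190 200 200]
197 [130 130 130 131 131 130 129 128 126 126 127 127 128 129 129 129 128 130
 132 132 128 124 116 110 112 116 115 121 138 152 154 155 161 156]
198 [128 129 131 131 131 131 130 130 129 130 129 129 128 127 126 125 124 128
 135 138 135 129 121 115 119 120 111 101 110 127 133 133 131 128]
199 [127 128 130 131 130 130 130 130 130 130 130 130 129 129 127 125 128 144
 162 170 165 155 148 145 147 148 141 127 121 124 129 128 127 127]
```

Emit:
apply_moves --moves '[[[-4,-5,1],-10,0.5],[[-9,-11,2],-20,0.5],[[-13,-17,4],-31,0.5],[[-18,-22,6],-42,0.5],[[-22,-28,8],-52,0.5],[[-26,-33,8],-63,0.5],[[-31,-39,8],-73,0.5],[[-35,-44,8],-84,0.5],[[-39,-49,8],-94,0.5],[[-42.6,-53.6,8],-105,0.5]]' --squeeze 40

```text
clock: 1.45
tcp_pos: [0.5199, 0.0099, 0.1518]
orientation: [0.0, 0.947, 0.322, 0.0]
wrist_force: [1.8, -0.2, 0.4]
finger_gap: 0.0427
```

Emit:
apply_moves --moves '[[[0,0,0],-10,0.5],[[0,0,0],-20,0.5],[[0,0,1],-30,0.5],[[0,0,2],-40,0.5],[[0,0,3],-50,0.5],[[0,0,4],-50,0.5],[[0,0,5],-50,0.5],[[0,0,5],-50,0.5],[[0,0,5],-50,0.5],[[0,0,5],-50,0.5]]'

```text
clock: 2.7
tcp_pos: [0.5195, 0.0079, 0.1022]
orientation: [0.0, 0.724, 0.69, 0.0]
wrist_force: [0.5, -0.3, 0.2]
finger_gap: 0.0428
```

```bash
python3 - <<'E'
from h import *
s=env.get_state(); print(s["tcp_pos"],s["orientation"],s["joint_pos"],s["clock"])
for n,(a,b,c0,d),f in (("side",(150,260,200,330),5),("top",(165,245,180,330),5)):
    c=env.read_camera(n); im=cv2.cvtColor(c["pixels"],cv2.COLOR_RGB2BGR)[a:b,c0:d]
    cv2.imwrite(f"pics/{n}1.png",cv2.resize(im,None,fx=f,fy=f,interpolation=cv2.INTER_CUBIC))
E
```

```text
[0.51949834 0.00788542 0.1022314 ] [3.55590536e-04 7.24035656e-01 6.89762412e-01 2.39822498e-04] [-1.39375717e-01  2.83452469e-01 -3.23995540e-01  9.62493043e-01
 -6.58994206e-05 -9.09013086e-02] 2.7
```

View pics/side1.png

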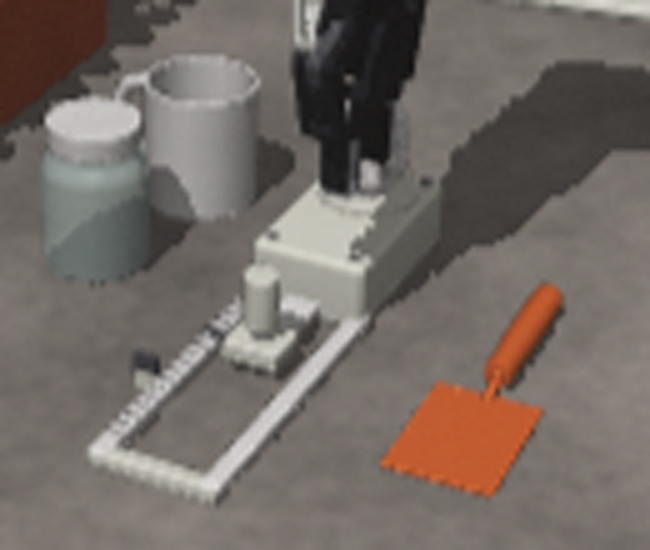

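Emit:
apply_moves --moves '[[[3,1.5,0],0,0.5],[[6.2,2.95,0],0,0.5],[[6.2,2.95,0],0,0.5],[[6.2,2.95,1],0,0.5],[[6.2,2.95,2],0,0.5],[[6.2,2.95,2.5],0,0.5],[[6.2,2.95,2.5],0,0.5],[[6.2,2.95,2.5],0,0.5],[[6.2,2.95,2.5],0,0.5],[[6.2,2.95,2.5],0,0.5]]'

```text
clock: 4.05
tcp_pos: [0.5518, 0.0685, 0.0771]
orientation: [0.0, 0.724, 0.69, 0.0]
wrist_force: [0.5, -0.4, 0.6]
finger_gap: 0.0423
```

```bash
python3 - <<'E'
from h import *
for n,(a,b,c0,d),f in (("side",(150,260,200,330),5),("top",(165,245,180,330),5)):
    c=env.read_camera(n); im=cv2.cvtColor(c["pixels"],cv2.COLOR_RGB2BGR)[a:b,c0:d]
    cv2.imwrite(f"pics/{n}2.png",cv2.resize(im,None,fx=f,fy=f,interpolation=cv2.INTER_CUBIC))
E
```

```text
(no output)
```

View pics/side2.png

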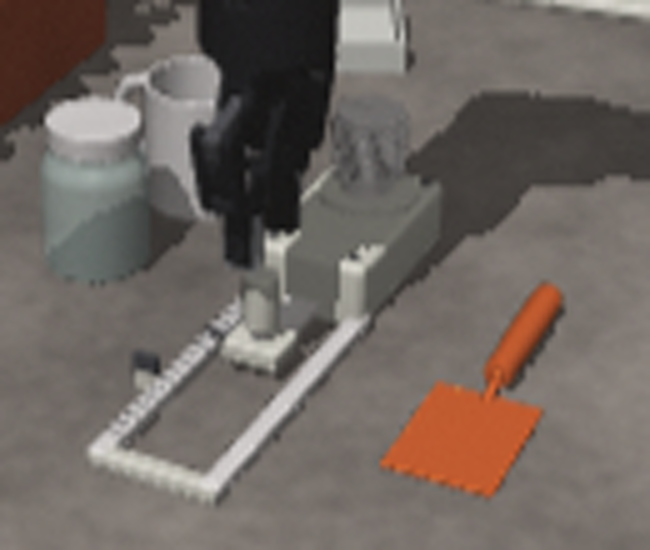

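View pics/top2.png

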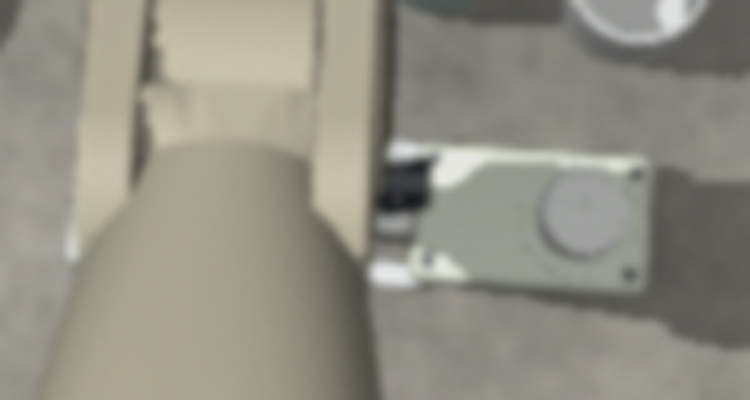

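The side view shows the fingers at columns 240 and 283 straddling the knob at about 262. I'll descend and close.

Emit:
apply_moves --moves '[[[0,0,1.5],0,0.5],[[0,0,3],0,0.5],[[0,0,4.3],0,0.5],[[0,0,4.3],0,0.5],[[0,0,4.3],0,0.2],[[0,0,4.3],0,0.0],[[0,0,4.3],0,0.0],[[0,0,4.3],0,0.0],[[0,0,4.3],0,0.0],[[0,0,4.3],0,0.0]]' --squeeze 40

```text
clock: 5.4
tcp_pos: [0.5516, 0.0688, 0.034]
orientation: [-0.0, 0.724, 0.69, 0.0]
wrist_force: [-1.6, 5.2, 1.5]
finger_gap: 0.0205
```

```bash
python3 - <<'E'
from h import *
for n,(a,b,c0,d),f in (("side",(150,260,200,330),5),):
    c=env.read_camera(n); im=cv2.cvtColor(c["pixels"],cv2.COLOR_RGB2BGR)[a:b,c0:d]
    cv2.imwrite(f"pics/{n}3.png",cv2.resize(im,None,fx=f,fy=f,interpolation=cv2.INTER_CUBIC))
E
```

```text
(no output)
```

View pics/side3.png

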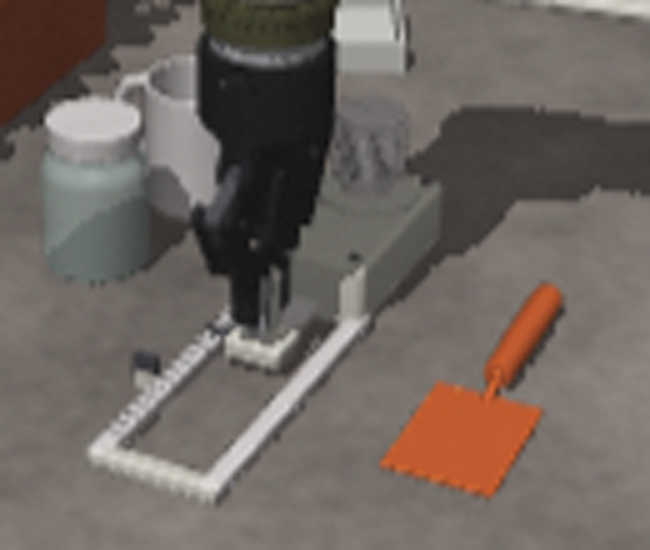

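Emit:
apply_moves --moves '[[[0.7,0,0],0,0],[[1.4,0,0],0,0],[[2.1,0,0],0,0],[[2.8,0,0],0,0],[[3.4,0,0],0,0],[[4,0,0],0,0],[[4.5,0,0],0,0],[[4.5,0,0],0,0],[[4.5,0,0],0,0],[[4.5,0,0],0,0]]'

```text
clock: 6.7
tcp_pos: [0.5539, 0.1118, 0.034]
orientation: [0.001, 0.724, 0.689, -0.001]
wrist_force: [-2.5, -4.7, 3.3]
finger_gap: 0.0208
```

```bash
python3 - <<'E'
from h import *
for n,(a,b,c0,d),f in (("side",(195,255,205,285),8),):
    c=env.read_camera(n); im=cv2.cvtColor(c["pixels"],cv2.COLOR_RGB2BGR)[a:b,c0:d]
    cv2.imwrite(f"pics/{n}4.png",cv2.resize(im,None,fx=f,fy=f,interpolation=cv2.INTER_CUBIC))
    g=c["pixels"].astype(int).mean(2).astype(int)
    print(list(range(222,246)))
    for r in range(212,232): print(r,g[r,222:246])
E
```

```text
[222, 223, 224, 225, 226, 227, 228, 229, 230, 231, 232, 233, 234, 235, 236, 237, 238, 239, 240, 241, 242, 243, 244, 245]
212 [109 109 107 103  99  98 100  99 102 102 102 101  90  81  63  63  40  31
  27  26  25  24  29  31]
213 [106 105 105 101  99  99 103 104 104 106 105 104 100 103  93  94  85  34
  26  25  24  25  33  61]
214 [107 108 105 103 100 101 101 103 104 104 104 104 103 103 103 102 103  34
  25  27  26  25  34  72]
215 [106 107 106 105 103 102 103 104 104 104 104 104 103 104 104 103 103  34
  27  28  26  25  34  72]
216 [104 104 103 104 103 102 102 104 101 102 102 103 103 104 103 101 101  33
  25  26  25  27  34  72]
217 [108 104 102 101 102 101 103 102 102 102 102 104 104 105 105 103 104  37
  31  30  30  25  33  70]
218 [108 105 101 100 101 104 105 105 103 103 103 103 104 105 106 104 111  50
  34  32  32  29  35  73]
219 [103 101  98  98 100  97 100 104 103 102 102 102 103 101 104 136 174  57
  31  34  33  30  33  71]
220 [ 98  95  96  98  89  75  79  88  88  96  99  99 100 102 136 162 159  55
  32  34  31  29  33  72]
221 [ 98  96  98 100  82  62  62  64  69  68  99 101
[... 380 characters left out ...]
  97 152 154 146 136 134 133 162 178 195 130  82 179 194
 204 197 171 170 109 104]
226 [108 103 102 103 102 152 155 154 147 188 182 183 166 144  90  81 158 172
 176 175 190 208 182 171]
227 [108 105 104 104 102 129 145 170 155 180 160 202 134  89  78  92 149 154
 155 157 168 181 177 190]
228 [105 104 104 102 102 107 128 169 166 191 187 152  97  79  94 105 113 121
 135 163 154 156 156 167]
229 [103 103 103 101 103 138 179 167 170 182 153  98  92 100 109 108 102  77
  85 105 107 129 163 154]
230 [106 105 104 104 139 144 179 170 195 138  96  97 106 113 111 108 107  92
  91  59  66  82 109 101]
231 [108 107 108 140 188 185 167 175 153 100  98 107 114 112 110 106 107 108
 108  96  96  97  96  63]
```

View pics/side4.png

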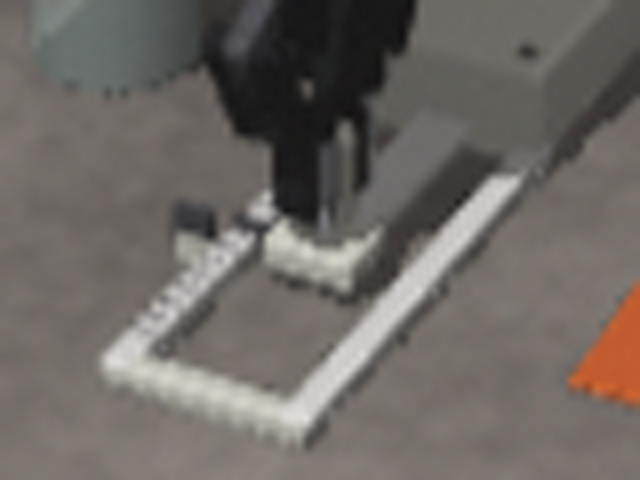

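```bash
python3 - <<'E'
from h import *
s=env.read_camera("side");c=env.read_camera("top")
u=np.array([.046,1])/np.hypot(.046,1)
for n,p,z in [("ptr",(233.6,222),.0165),("ptr",(234.5,221.5),.0165),("ptr",(235,223),.0165),("tooth -x top",(231,220.6),.023),("tooth topleft",(226.6,219.8),.023),("tooth topmid",(229,220.3),.023)]:
    q=onz(s,*p,z); print(n,np.round(q,4),"along",round(q[:2]@u,4))
for a in [(.55,.1),(.55,.11),(.6,.117)]: print(proj(s,[*a,.0165]))
for col in (223.6,224.3,225): q=onz(c,col,186.5,.023); print(np.round(q,4),round(q[:2]@u,4))
E
```

```text
ptr [0.591  0.1092 0.0165] along 0.1362
ptr [0.5898 0.1057 0.0165] along 0.1327
ptr [0.5851 0.1122 0.0165] along 0.1389
tooth -x top [0.5965 0.1147 0.023 ] along 0.142
tooth topleft [0.6098 0.1163 0.023 ] along 0.1442
tooth topmid [0.6024 0.1157 0.023 ] along 0.1433
[247.96545024 223.76849906]
[246.52899615 225.52913992]
[229.57426152 222.62419446]
[0.6039 0.1193 0.023 ] 0.1469
[0.604  0.1173 0.023 ] 0.145
[0.604  0.1154 0.023 ] 0.143
```

Emit:
apply_moves --moves '[[[0.3,0,0],0,0],[[0.6,0,0],0,0],[[0.6,0,0],0,0],[[0.6,0,0],0,0],[[0.6,0,0],0,0.4],[[0.6,0,0],0,0.4],[[0.6,0,0],0,0.4],[[0.6,0,-2.5],0,0.4],[[0.6,0,-5],0,0.4],[[0.6,0,-8.5],0,0.4]]'

```text
clock: 8.1
tcp_pos: [0.5534, 0.1195, 0.1188]
orientation: [-0.001, 0.724, 0.69, -0.001]
wrist_force: [0.1, 0.2, -0.2]
finger_gap: 0.0345
```

Emit:
apply_moves --moves '[[[-3,-1,-3],0,1],[[-7,-1.5,-4],0,1],[[-12,-2,-4],0,1],[[-17,-2,-4],0,1],[[-20,-2,-4],0,1],[[-20,-2,-4],0,1],[[-20,-2,-4],0,1],[[-20,-2,-4],0,1],[[-20,-2,-4],0,1],[[-20,-2,-4],0,1]]'

```text
clock: 9.35
tcp_pos: [0.5245, -0.0788, 0.1588]
orientation: [0.0, 0.723, 0.69, -0.0]
wrist_force: [0.4, -1.1, 0.3]
finger_gap: 0.0853
```

```bash
python3 - <<'E'
from h import *
for n,(a,b,c0,d),f in (("side",(195,255,205,285),8),("top",(175,235,185,285),8)):
    c=env.read_camera(n); im=cv2.cvtColor(c["pixels"],cv2.COLOR_RGB2BGR); cv2.imwrite(f"pics/raw5{n}.png",im); im=im[a:b,c0:d]
    cv2.imwrite(f"pics/{n}5.png",cv2.resize(im,None,fx=f,fy=f,interpolation=cv2.INTER_CUBIC))
E
```

```text
(no output)
```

View pics/side5.png

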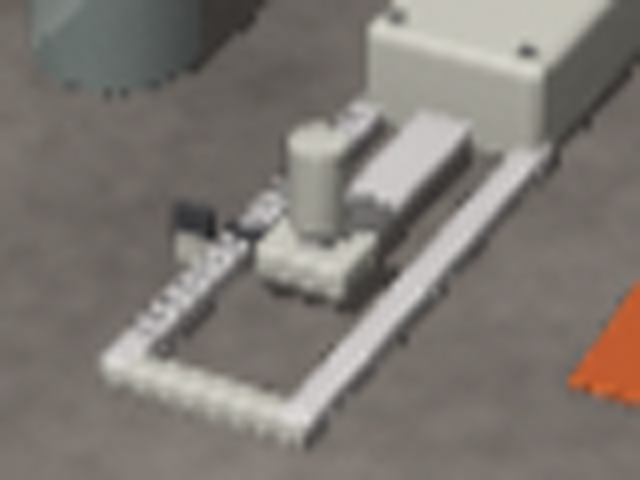

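View pics/top5.png

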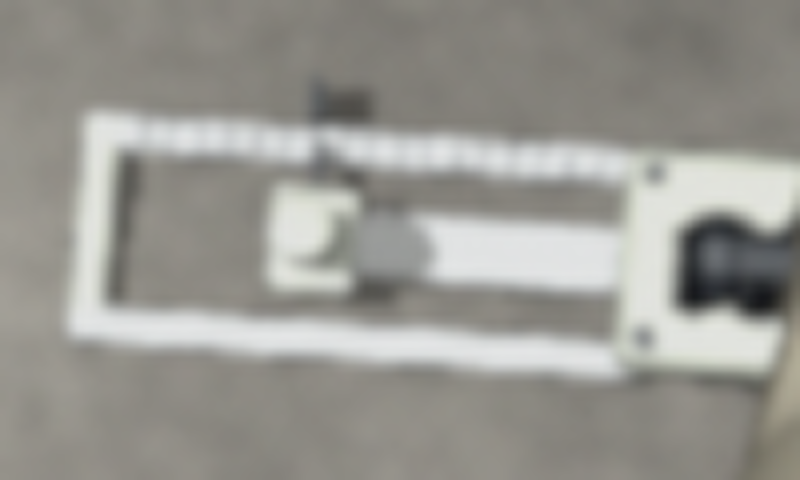

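```bash
python3 - <<'E'
import cv2
g=cv2.imread("pics/raw5top.png").astype(int).mean(2).astype(int)
print(list(range(219,238)))
for r in range(184,202): print(r,g[r,219:238])
g=cv2.imread("pics/raw5side.png").astype(int).mean(2).astype(int)
print(list(range(224,244)))
for r in range(217,230): print(r,g[r,224:244])
E
```

```text
[219, 220, 221, 222, 223, 224, 225, 226, 227, 228, 229, 230, 231, 232, 233, 234, 235, 236, 237]
184 [127 127 127 127 123 118 120 124 124 125 124 124 125 126 126 126 125 125
 125]
185 [126 127 127 126 119 109 109 116 118 118 116 117 121 125 125 126 125 125
 125]
186 [126 126 126 125 116 102  96 100 101  99  98 101 110 120 125 126 124 124
 124]
187 [126 126 127 125 115  99  89  86  84  82  83  88 103 117 125 125 126 126
 125]
188 [126 126 126 125 115  97  85  80  78  77  77  84 100 117 124 125 126 126
 125]
189 [129 127 127 126 114  95  85  84  83  81  81  86 102 118 123 124 125 126
 126]
190 [157 150 149 149 139 125 126 129 124 116 115 117 123 130 131 128 127 128
 127]
191 [197 189 189 193 184 172 177 186 179 170 170 167 164 165 163 155 151 151
 149]
192 [215 207 210 216 204 183 183 199 202 202 206 202 197 202 203 194 189 193
 191]
193 [213 208 215 219 202 167 157 175 192 207 218 215 212 220 221 212 209 215
 214]
194 [192 193 201 203 184 147 130 144 165 190 205 205 206 216 219 212 210 218
 216]
195 [157 156 160 160 145 121 111 119 131 148 161 167 177 189 194 190 193 202
 201]
196 [135
[... 1021 characters left out ...]
153]
222 [ 99  98  79  59  58  58  60  48 100  92  92 150 164 156 183 142 174 143
 151 151]
223 [100  99  79  73  60  58  58  44  98  70  69 109 111 111 118 173 196 160
 145 156]
224 [102 101  88 132 129 110  75  44 116 166  92  68  62  75 168 196 192 184
 139 120]
225 [102 103  99 150 153 146 135 132 132 160 146 174  85 166 193 193 192 192
 164 151]
226 [101 102 100 151 154 153 145 186 180 181 165 142  89 177 198 203 195 191
 188 186]
227 [102 101 102 129 145 169 155 179 159 200 133  89  82 157 174 174 175 191
 205 201]
228 [103 102 101 106 127 167 166 188 184 152  97  81  94 148 153 153 156 170
 174 176]
229 [101 101 101 136 178 165 168 180 151  97  93  99 109 115 123 135 162 153
 152 155]
```

Top view: the pointer's left edge is at column 223.45 and a level pointer should be at about 223.4. Side rays suggest 0–2 mm short, and the TCP reading suggests 0–1 mm past. That is level within measurement, so I'll go on to the collar.

Emit:
apply_moves --moves '[[[-0.1,1,0],0,1],[[-0.1,1.9,0],0,1],[[-0.1,1.9,0],0,1],[[-0.1,1.9,1],0,1],[[-0.1,1.9,2.5],0,1],[[-0.1,1.9,4],0,1],[[-0.1,1.9,4.5],0,1],[[-0.1,1.9,4.5],0,1],[[-0.1,1.9,4.5],0,1],[[-0.1,1.9,4.5],0,1]]'

```text
clock: 10.7
tcp_pos: [0.5438, -0.0815, 0.1144]
orientation: [0.001, 0.724, 0.69, 0.0]
wrist_force: [-0.9, -0.2, 0.7]
finger_gap: 0.0854
```

```bash
python3 - <<'E'
from h import *
for n,(a,b,c0,d),f in (("side",(130,230,210,330),6),):
    c=env.read_camera(n); im=cv2.cvtColor(c["pixels"],cv2.COLOR_RGB2BGR); im=im[a:b,c0:d]
    cv2.imwrite(f"pics/{n}6.png",cv2.resize(im,None,fx=f,fy=f,interpolation=cv2.INTER_CUBIC))
E
```

```text
(no output)
```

View pics/side6.png

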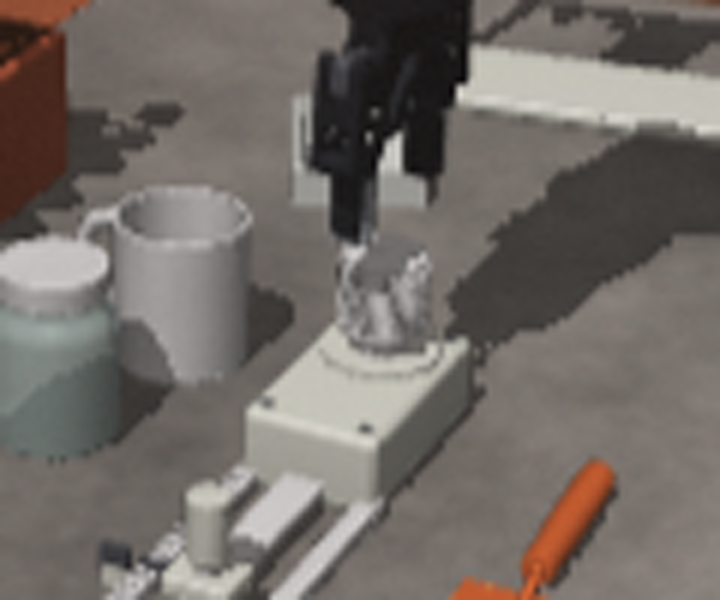

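The fingers at columns 345 and 430 are centred on the collar at about 386. I'll descend and grip.

Emit:
apply_moves --moves '[[[0,0,1.5],0,1],[[0,0,3],0,1],[[0,0,4.3],0,1],[[0,0,4.3],0,1],[[0,0,4.3],0,0.7],[[0,0,4.3],0,0.5],[[0,0,4.3],0,0.3],[[0,0,4.3],0,0.3],[[0,0,4.3],0,0.3],[[0,0,4.3],0,0.3]]' --squeeze 60

```text
clock: 12.0
tcp_pos: [0.544, -0.0796, 0.0717]
orientation: [-0.0, 0.723, 0.69, 0.002]
wrist_force: [-0.4, 7.2, 3.0]
finger_gap: 0.0434
```

Emit:
apply_moves --moves '[[[0.15,0,0],6,0.3],[[0.15,0,0],12,0.3],[[0.15,0,0],18,0.3],[[0.15,0,0],24,0.3],[[0.15,0,0],27,0.3],[[0.15,0,0],27,0.3],[[0.15,0,0.3],27,0.3],[[0.15,0,0.6],27,0.3],[[0.15,0,0.6],27,0.3],[[0.15,0,0.6],27,0.3]]'

```text
clock: 13.25
tcp_pos: [0.5438, -0.08, 0.0698]
orientation: [0.002, 0.865, 0.502, 0.001]
wrist_force: [-13.5, 4.9, 35.7]
finger_gap: 0.0433
```

```bash
python3 - <<'E'
from h import *
s=env.get_state(); print({k:np.round(v,4).tolist() for k,v in s.items()})
for n,(a,b,c0,d),f in (("side",(130,230,210,330),6),):
    c=env.read_camera(n); im=cv2.cvtColor(c["pixels"],cv2.COLOR_RGB2BGR); im=im[a:b,c0:d]
    cv2.imwrite(f"pics/{n}7.png",cv2.resize(im,None,fx=f,fy=f,interpolation=cv2.INTER_CUBIC))
E
```

```text
{'clock': 13.25, 'joint_pos': [-0.2916, 0.3642, -0.2958, 0.9072, -0.0009, 0.2264], 'qvel': [0.0008, 0.0012, -0.0007, -0.0007, -0.0002, 0.0009], 'tau': [-1.2358, -29.3901, 21.7043, -5.8434, 0.4647, -0.0567], 'tcp_pos': [0.5438, -0.08, 0.0698], 'orientation': [0.0016, 0.8646, 0.5024, 0.0009], 'wrist_force': [-13.4605, 4.8605, 35.7156], 'ft_torque': [0.3596, 2.7281, -0.0734], 'finger_gap': 0.0433}
```

View pics/side7.png

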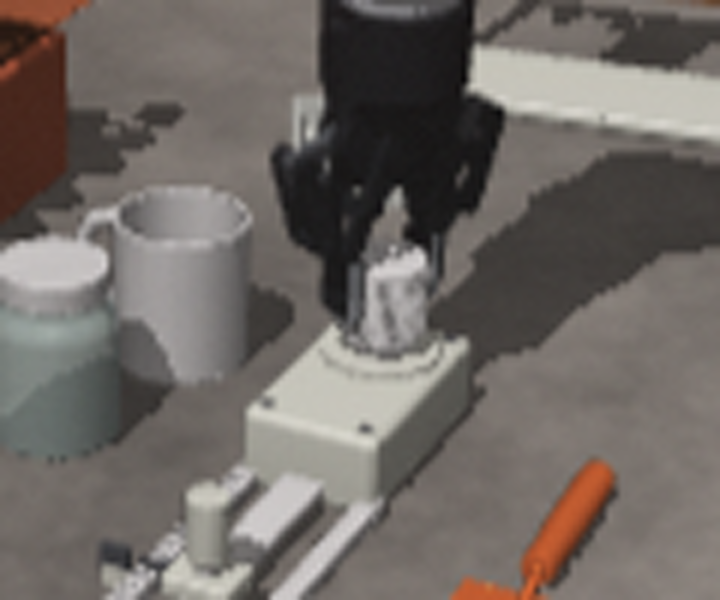

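Emit:
apply_moves --moves '[[[0,-0.1,-0.5],0,0.3],[[0,-0.1,-0.5],4,0.3],[[0,-0.1,-0.5],8,0.3],[[0,-0.1,-0.5],8,0.3],[[0,-0.1,-0.3],8,0.3],[[0,-0.1,-0.2],8,0.3],[[0,-0.1,-0.2],8,0.3],[[0,-0.1,-0.2],8,0.3],[[0,-0.1,-0.2],8,0.3],[[0,-0.1,-0.2],8,0.3]]'

```text
clock: 14.55
tcp_pos: [0.5433, -0.0801, 0.068]
orientation: [0.001, 0.898, 0.441, 0.001]
wrist_force: [-2.0, -1.8, 9.2]
finger_gap: 0.0434
```

Emit:
apply_moves --moves '[[[0,0,0.1],0,0.3],[[0,0,0.2],0,0.3],[[0,0,0.2],0,0.3],[[0,0,0.2],0,0.3],[[0,0,0.2],0,0.3],[[0,0,0.2],0,0.3],[[0,0,0.2],0,0.3],[[0,0,0.2],0,0.3],[[0,0,0.2],0,0.3],[[0,0,0.2],0,0.3]]'

```text
clock: 15.8
tcp_pos: [0.5433, -0.0801, 0.0664]
orientation: [0.001, 0.898, 0.441, 0.001]
wrist_force: [-3.5, -0.7, 11.9]
finger_gap: 0.0437
```

Emit:
apply_moves --moves '[[[0,0,0.2],0,0.3],[[0,0,0.4],0,0.3],[[0,0,0.4],0,0.3],[[0,0,0.4],0,0.3],[[0,0,0.4],0,0.3],[[0,0,0.4],0,0.3],[[0,0,0.4],0,0.3],[[0,0,0.4],0,0.3],[[0,0,0.4],0,0.3],[[0,0,0.4],0,0.3]]'

```text
clock: 17.05
tcp_pos: [0.5434, -0.0802, 0.0635]
orientation: [0.001, 0.898, 0.441, 0.001]
wrist_force: [-6.1, -0.8, 19.2]
finger_gap: 0.0435
```

```bash
python3 - <<'E'
from h import *
s=env.get_state(); print({k:np.round(v,4).tolist() for k,v in s.items() if k in("ft_torque","wrist_force","tcp_pos","orientation")})
for n,(a,b,c0,d),f in (("side",(150,210,240,310),8),):
    c=env.read_camera(n); im=cv2.cvtColor(c["pixels"],cv2.COLOR_RGB2BGR); im=im[a:b,c0:d]
    cv2.imwrite(f"pics/{n}8.png",cv2.resize(im,None,fx=f,fy=f,interpolation=cv2.INTER_CUBIC))
E
```

```text
{'tcp_pos': [0.5434, -0.0802, 0.0635], 'orientation': [0.0014, 0.8977, 0.4406, 0.0008], 'wrist_force': [-6.0915, -0.7798, 19.1945], 'ft_torque': [-0.1856, 1.2521, -0.5013]}
```

View pics/side8.png

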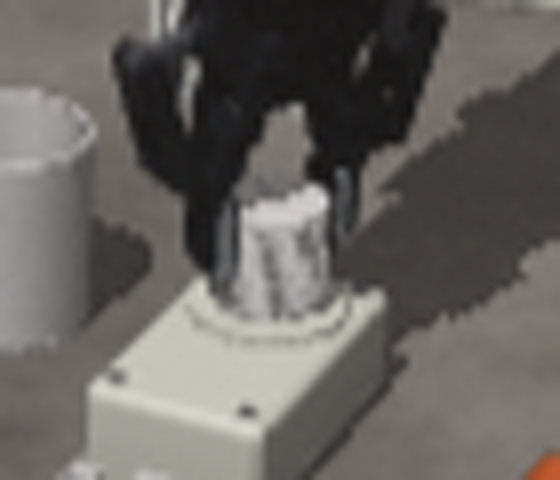

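The collar's top went from row 171.5 to about 175, so it really is dropping. The torque about z of -0.5 N m means the keyway is rubbing the pin and wants a bit more clockwise turn. I'll ease it round.

Emit:
apply_moves --moves '[[[0,0,0],1,0.3],[[0,0,0],2,0.3],[[0,0,0],3,0.3],[[0,0,0],4,0.3],[[0,0,0],4,0.3],[[0,0,0.1],4,0.3],[[0,0,0.1],4,0.3],[[0,0,0.1],4,0.3],[[0,0,0.1],4,0.3],[[0,0,0.1],4,0.3]]'

```text
clock: 18.35
tcp_pos: [0.5436, -0.0802, 0.0635]
orientation: [0.002, 0.912, 0.41, 0.001]
wrist_force: [-7.5, -0.4, 25.7]
finger_gap: 0.0436
```

```bash
python3 - <<'E'
from h import *
s=env.get_state(); print({k:np.round(v,4).tolist() for k,v in s.items() if k in("ft_torque","wrist_force","tcp_pos","orientation")})
E
```

```text
{'tcp_pos': [0.5436, -0.0802, 0.0635], 'orientation': [0.0019, 0.9123, 0.4096, 0.0011], 'wrist_force': [-7.5469, -0.3909, 25.6534], 'ft_torque': [-0.1349, 1.8566, -0.0365]}
```

Emit:
apply_moves --moves '[[[-0.05,-0.06,0],1,0.3],[[-0.05,-0.06,0],1,0.3],[[-0.05,-0.06,0.05],1,0.3],[[-0.05,-0.06,0.05],1,0.3],[[-0.05,-0.06,0.05],1,0.3],[[-0.05,-0.06,0.05],1,0.3],[[-0.05,-0.06,0.05],1,0.3],[[-0.05,-0.06,0.05],1,0.3],[[-0.05,-0.06,0.05],1,0.3],[[-0.05,-0.06,0.05],1,0.3]]' --squeeze 70

```text
clock: 19.6
tcp_pos: [0.5436, -0.0802, 0.0635]
orientation: [0.002, 0.916, 0.402, 0.002]
wrist_force: [-5.5, 1.3, 27.6]
finger_gap: 0.0435
```

```bash
python3 - <<'E'
from h import *
s=env.get_state(); print({k:np.round(v,4).tolist() for k,v in s.items() if k in("ft_torque","wrist_force","tcp_pos","orientation")})
for n,(a,b,c0,d),f in (("side",(150,250,210,310),6),("top",(165,245,185,325),5)):
    c=env.read_camera(n); im=cv2.cvtColor(c["pixels"],cv2.COLOR_RGB2BGR); cv2.imwrite(f"pics/raw9{n}.png",im); im=im[a:b,c0:d]
    cv2.imwrite(f"pics/{n}9.png",cv2.resize(im,None,fx=f,fy=f,interpolation=cv2.INTER_CUBIC))
E
```

```text
{'tcp_pos': [0.5436, -0.0802, 0.0635], 'orientation': [0.0022, 0.9158, 0.4017, 0.0018], 'wrist_force': [-5.4803, 1.2587, 27.6233], 'ft_torque': [-0.1287, 1.7313, -0.0152]}
```

View pics/side9.png

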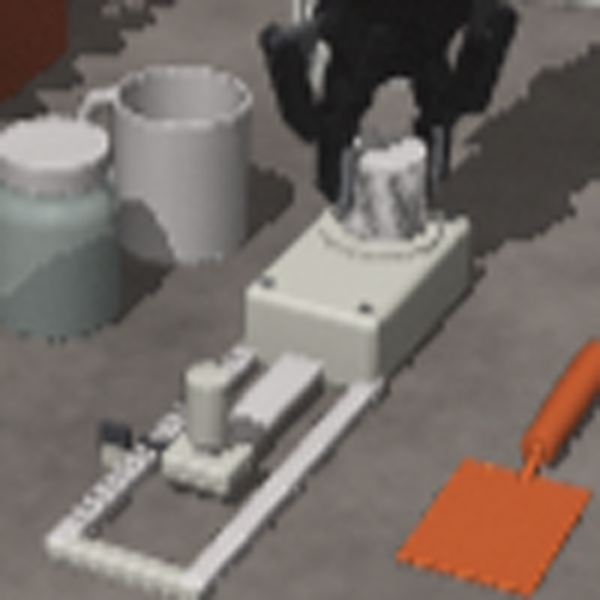

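View pics/top9.png

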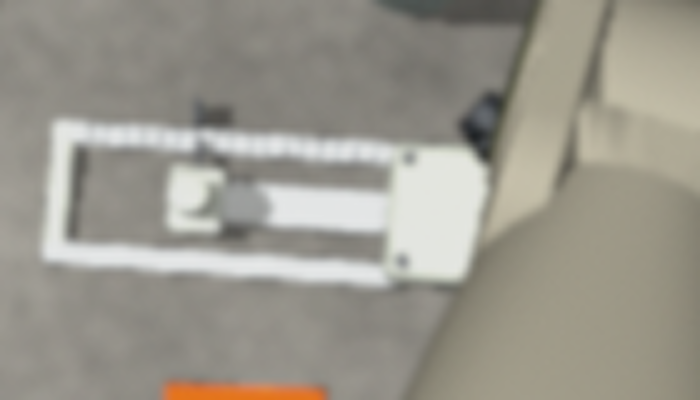

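```bash
python3 -c "
from workcell import env
print(env.hand_in())"
```

```text
the job is handed in; nothing more can be done
None
```

The stay is set and the job is handed in, at about 20 s on the robot's clock. I finished with the collar gripped and pressed down.

**Slide:** I gripped the knob, pulled the slide out about 51 mm and let go.
- In the top view the pointer is level with the tooth to within about 0.5 mm.
- The side view, which is coarser, suggested it could be up to 2 mm short. The arm's position reading suggested up to 1 mm past.
- The slide looked unchanged in a final picture taken after the collar was set.

**Collar:** I gripped it and turned it clockwise. A press at 27° stopped on the pin about 2 mm down. At 35° the keyway caught, and at about 40° the side torque fell to almost nothing. It then stopped hard: the height stayed at 0.0635 m while the press rose from 19 to 28 N.

**Disagreement:** the arm measured 8.2 mm of travel down, against the nominal 9 mm. Because the stop did not give as the press rose, I took it as fully home. The pictures also show the collar clearly lower, but they cannot settle 1 mm.

The arm stayed clear of the other things on the ledge. The mug, jar and scraper looked unmoved in the close-up pictures, but I took no full-scene picture at the end.

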